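Hold the hidden bolt head behind the bracket with a spanner

TASK

The nut on the front of the steel bracket is about to be tightened, so the square bolt head hidden in the narrow gap behind the bracket must be kept from turning. Draw the longer of the two spanners straight up out of the wooden rack, lower it upright, open jaw first, into the gap until the jaw sits fully home over the bolt head and lifts the lever on the nut off its stop, and finish like that, still gripping the spanner. Leave the shorter spanner in its slot and the things around undisturbed.

Things in the scene. Friction and masses are not known exactly. Their poses are not given: they have to be found in the camera images.
- spanner_grip (a point): Handle of the longer spanner, 135 mm above its jaw centre, 35 mm below its top end: grip here, across the 22 mm width (along y), firmly (some 50 N). z points up the handle. Standing in its slot it may lean up to 0.05 rad.
- spanner_jaw (a point): Jaw centre of the longer spanner: where the bolt head's centre lies when the jaw is home; 35 mm above the jaw tips, 12 mm below the crotch. The opening points down, is 26.4 mm wide (y) for 26 mm below the crotch, then flares to 32 mm and at the tips to 39 mm; outside 47 mm wide, at the tips 52. Greased.
- spanner: The longer spanner: plain flat steel, open-ended, 205 mm long, 10 mm thick (x), 0.2 kg, standing jaw down in one of the rack's two slots (either one). Origin between the jaw tips, z up along the handle, y across its width. Turned half round about z it is the same.
- short_spanner_grip (a point): Handle of the shorter spanner (150 mm long), in the other slot, 115 mm above its jaw tips. Its 17 mm jaw does not fit. Leave it.
- rack: Fixed wooden block 120 x 90 x 80 mm (x, y, z), origin at the centre of its underside. Two slots at x = -32 and +32 mm, each 13 mm (x) by 55 mm (y), 70 mm deep, hold the spanners upright, jaws hidden.
- bolt_head (a point): Point on the bolt's axis half-way across the gap behind the bracket; fixed. Axes: x along the bolt, backwards from the bracket; y along the bracket; z up. The square bolt head is 24 x 24 mm (y, z), 18 mm long (x), its centre 2 mm nearer the bracket than this point; it is hidden from the front.
- bracket: Fixed plywood base 150 x 150 x 12 mm (origin under its centre, axes as bolt_head) with a steel angle bracket, upright plate 6 mm thick, 100 mm wide (y), and a wooden backing board behind it, 20 mm thick, 130 mm wide. The 30 mm gap (x) between them is open above. Both tops are 95 mm above the bench, the bolt axis 62 mm.
- bolt (a joint): Turn of the bolt, rad: 0 = head's flats upright, lever level. Nut and lever turn with it; the lever's weight (0.03 N m) turns it to +0.24, onto a stop pin. A jaw pushed down over the head turns it back to about 0.1 or less and then carries that load.
- lever_end (a point): Steel disc, 22 mm across, at the end of the lever on the nut, 78 mm from the bolt axis towards -y of the bracket, in front of it.
- slip_stone: Loose grey slip stone 40 x 100 x 11 mm lying on the bench; bystander.
- offcut: Loose wood offcut 45 x 90 x 32 mm lying on the bench; bystander.
There are look-alikes about, which are no part of the job. What is shaped like the spanner but green or red is not meant.

How it is judged:
On the way:
1. the longer spanner is drawn up out of the rack in the fingers (z of spanner_jaw in the frame of rack above 0.115 m and contact force between the fingers and spanner above 2 N), for 0.1 s.
At the end, for the whole second after the job is handed in: The longer spanner is held still in the fingers, upright within 0.14 rad and square to the bolt within 0.2 rad; its jaw centre is within 11 mm along the bolt, 5 mm sideways and 8 mm in height of the bolt_head point; the bolt is within 0.17 rad of level (lever off its stop) (contact force between the fingers and spanner above 3 N and x of spanner_jaw in the frame of bolt_head between -0.011 and 0.011 m and y of spanner_jaw in the frame of bolt_head between -0.005 and 0.005 m and z of spanner_jaw in the frame of bolt_head between -0.008 and 0.008 m and angle between spanner_jaw's own z axis and vertical below 0.14 rad and angle between the x axis of spanner_jaw and the x axis of bolt_head, either way round below 0.2 rad and value of joint bolt between -0.17 and 0.17 rad and linear speed of spanner below 0.02 m/s); the arm keeps its last pose, push and grip.
It fails at once if the shorter spanner is pulled out or shifted by more than 30 mm (distance of short_spanner_grip from where it was at the start of the episode above 0.03 m).
It fails at once if a loose bystander is shifted by more than 40 mm (distance of any of slip_stone, offcut from where it was at the start of the episode above 0.04 m).
It also fails if it takes over 48 s, if anything falls off the work surface, if the arm or the gripper's body presses on something with over 40 N, if the wrist force passes 120 N, or if a joint passes its speed limit or range.

ROBOT

A 6-joint arm with a two-finger parallel gripper is mounted at the origin on the work surface; the furniture and walls round the work are solid. World frame = base frame: x ahead of the robot, y to its left, z up, the work surface at z = 0. Lengths are in m, angles in rad, forces in N, time in s.
With the tool pointing down it reaches from about 0.35 to 0.925 m from the base axis. Payload 6.4 kg.
Tool frame: the origin (TCP) lies between the finger pads; the fingertips stand bot.tcp_to_tips ahead of it and the grasp point (between the pads) lies 5 mm behind it (bot.tcp_to_tips is the distance from the TCP to the fingertips, in m); z points along the fingers, y is the line along which they close (so a half turn about z gives the same grasp; the last joint's range is limited). The gripper opens to 94 mm and grips with 3 to 60 N. Pads are 16 mm wide; open, the fingers measure 119 mm over their backs; the gripper's body (75 mm by 177 mm) begins 78 mm behind the grasp point.
Start: joints at [-1.31, 0.245, 1.558, -0, 1.339, -0.174], TCP at [0.274, -0.59, 0.186] pointing down, gripper open.
Joint ranges: [-3.13, 3.13], [-1.02, 2.26], [0.13, 2.54], [-0.95, 4.09], [0.21, 2.88], [-2.74, 2.74]. Speed limits (rad/s): [2.57, 2.57, 3.14, 3.14, 3.14, 3.14].

INTERFACE

Orientations are given as [roll, pitch, yaw] about the fixed x, y, z axes, in that order (R = Rz(yaw) Ry(pitch) Rx(roll)).
In Python, from station import bot, optics, finder gives the robot as it stands.
- The arm moves only by the shell command python3 -m jog 'ROWS' [FORCE]. ROWS is JSON, one flat list of numbers, 7 for each row, row after row: the shift along the tool's x, y, z in m, then the turn, a rotation vector about the tool's x, y, z in rad, then the opening, from -1 (shut) to 1 (fully open). A call has 1 to 20 rows; each row shifts and turns the commanded pose from where the row before left it, along the tool's axes as they then stand; what a row does not reach is not made up. A row lasts 1/12 s, in which the tool goes at most 41.7 mm and 7.16 degrees, less where a joint would pass 70% of its speed; a pose out of reach is approached as far as the arm can. A call is refused whole if a number of a shift passes 0.0417 or a number of a turn 0.125, either way. A call with a gripper value outside its range is refused whole. The fingers move at their own pace and stop on an object; FORCE is the grip in N (left out, the last holds). Time passes only in rows, so rows that do not move let the fingers close. It gives the time, the measured TCP pose, the force, the opening and the grip force at its end, in the units of the state.
- bot.get_obs(): the state, without advancing time (a new reading comes with each control period).
- optics.get_image(name): name is "scene" or "top" or "wrist"; returns a dict with "color" (384x512x3 uint8, blue, green, red), "fx", "fy", "cx", "cy" (pixels), "extrinsics" (4x4, takes a point from camera to world coordinates). Camera axes: x right, y up, looking along -z (the intrinsics and any distortion apply to the point x, -y, -z); pixel columns grow to the right and rows downward; lengths in m; the calibration is good to about 2 mm. A picture is of the moment at which its call begins. There is no depth.
- bot.finish_job(): hands the job in; it is judged then, once.
Trained networks look in a picture, given as the dict that the camera call returned (one of the last four; its "shot" number tells which), for a name from the list of things; names that differ only in an ending like _2 or _b are one class to them, and where a whole thing is asked for, a point or a joint stands for the part that bears it (a point fixed in the world has none). Each returns a list of dicts, best first, with "score" (0 to 1); they miss things now and then, are a little off and sometimes report something else, mostly with a low value. They report only what shows in the picture. A call takes as long as a camera call. They do not tell look-alikes from the thing itself.
- finder.boxes_of(label, picture): "extent" ([left, top, right, bottom] in pixels, round what is visible of it).
- finder.place_of(label, picture): "point" ([column, row] in pixels: a listed point, or the origin of a listed thing).
The state is a dict: "t": time; "joints": joint angles; "qvel": joint speeds; "effort": joint torques, N m; "eef_pos": TCP position; "tool_rot": TCP orientation; "ft_force": force on the tool from outside, world axes, zero at the start; "torque": the same for the moment, N m; "grip_width": finger opening in m; "grasp_force": force on a finger pad.
Only numpy, scipy, OpenCV 4.12 (cv2) and the standard library are available. Lean on these libraries where they do the work, as an engineer would, in place of code of your own. Each camera call takes 0.05 s, during which the arm holds its last target. There are 200 camera calls.

## Working session

There is one attempt and no reset: what is moved stays moved. The work goes in short steps, Python scripts to look and compute and a shell command to move; the robot and the scene stay as the last step left them, time stands still between calls to the robot, and variables do not carry over. Pictures are saved under pics/ and viewed, at most 10 in all, crops included, and the job is handed in when it is done.

```bash
mkdir -p pics; ls
cat > h.py <<'E'
from station import bot, optics, finder
import numpy as np, cv2
from scipy.optimize import least_squares
from scipy.spatial.transform import Rotation as R
def ray(p,uv):
    E=np.array(p["extrinsics"]); d=np.array([(uv[0]-p["cx"])/p["fx"],-(uv[1]-p["cy"])/p["fy"],-1.])
    d=E[:3,:3]@d; return E[:3,3],d/np.linalg.norm(d)
def onz(p,uv,z):
    o,d=ray(p,uv); return o+d*(z-o[2])/d[2]
def proj(p,X):
    E=np.array(p["extrinsics"]); c=E[:3,:3].T@(np.array(X)-E[:3,3]); return np.array([p["cx"]+p["fx"]*c[0]/-c[2],p["cy"]+p["fy"]*c[1]/c[2]])
def tri(l):
    A=np.zeros((3,3));b=np.zeros(3)
    for p,uv in l:
        o,d=ray(p,uv);M=np.eye(3)-np.outer(d,d);A+=M;b+=M@o
    X=np.linalg.solve(A,b); return X,[np.round(proj(p,X)-uv,1) for p,uv in l]
E
python3 - <<'E'
from h import *
o=bot.get_obs();print(o["eef_pos"],o["tool_rot"],bot.tcp_to_tips,o["t"])
ps={n:optics.get_image(n) for n in ("scene","top","wrist")}
cv2.imwrite("pics/s.png",ps["scene"]["color"]);cv2.imwrite("pics/t.png",ps["top"]["color"])
print([k for k in ps["top"]])
for n,p in ps.items():
    print(n,np.round(p["extrinsics"],3).tolist(),p["fx"])
    for l in ("spanner_grip","short_spanner_grip","rack","bolt_head","bracket","lever_end","slip_stone","offcut"):
        print(l,[(np.round(r["point"]).tolist(),round(r["score"],2)) for r in finder.place_of(l,p)[:4]])
E
```

```text
pics
[ 0.27361991 -0.58889538  0.18495246] [-3.13968717e+00 -3.33686795e-04  4.34776869e-01] 0.014 0.0
['color', 'fx', 'fy', 'cx', 'cy', 'extrinsics', 'shot']
scene [[-0.71, 0.293, -0.64, -0.077], [-0.704, -0.289, 0.649, 0.604], [0.005, 0.911, 0.412, 0.535], [0.0, 0.0, 0.0, 1.0]] 393.828746281579
spanner_grip [([158.0, 202.0], 0.94), ([254.0, 233.0], 0.93), ([215.0, 182.0], 0.82), ([232.0, 169.0], 0.57)]
short_spanner_grip [([232.0, 218.0], 0.85)]
rack [([223.0, 259.0], 0.69)]
bolt_head [([294.0, 197.0], 0.85), ([202.0, 215.0], 0.36)]
bracket [([296.0, 220.0], 0.67), ([225.0, 258.0], 0.36)]
lever_end [([324.0, 205.0], 0.5)]
slip_stone [([202.0, 216.0], 0.66)]
offcut [([286.0, 255.0], 0.7), ([221.0, 257.0], 0.19)]
top [[-0.009, 0.997, -0.072, 0.47], [-1.0, -0.01, -0.003, -0.026], [-0.004, 0.072, 0.997, 1.102], [0.0, 0.0, 0.0, 1.0]] 405.9962977921146
spanner_grip [([158.0, 278.0], 0.82), ([200.0, 186.0], 0.6), ([242.0, 160.0], 0.55), ([142.0, 173.0], 0.51)]
short_spanner_grip [([202.0, 219.0], 0.61), ([246.0, 241.0], 0.28)]
rack [([205.0, 208.0], 0.96)]
bolt_head [([308.0, 196.0], 0.81)]
bracket [([299.0, 204.0], 0.88)]
lever_end [([204.0, 197.0], 0.71), ([328.0, 219.0], 0.56)]
slip_stone [([247.0, 129.0], 0.67)]
offcut [([246.0, 238.0], 0.89)]
wrist [[0.421, 0.871, 0.253, 0.346], [-0.907, 0.405, 0.115, -0.555], [-0.002, -0.278, 0.961, 0.385], [0.0, 0.0, 0.0, 1.0]] 319.678769319276
spanner_grip []
short_spanner_grip []
rack []
bolt_head []
bracket []
lever_end []
slip_stone []
offcut []
```

Run:
```python
import cv2
a=cv2.imread("pics/s.png")[130:300,130:370];b=cv2.imread("pics/t.png")[100:300,110:370]
cv2.imwrite("pics/sc.png",cv2.resize(a,(780,552),interpolation=2));cv2.imwrite("pics/tc.png",cv2.resize(b,(780,600),interpolation=2))
```

```text
(no output)
```

View pics/sc.png

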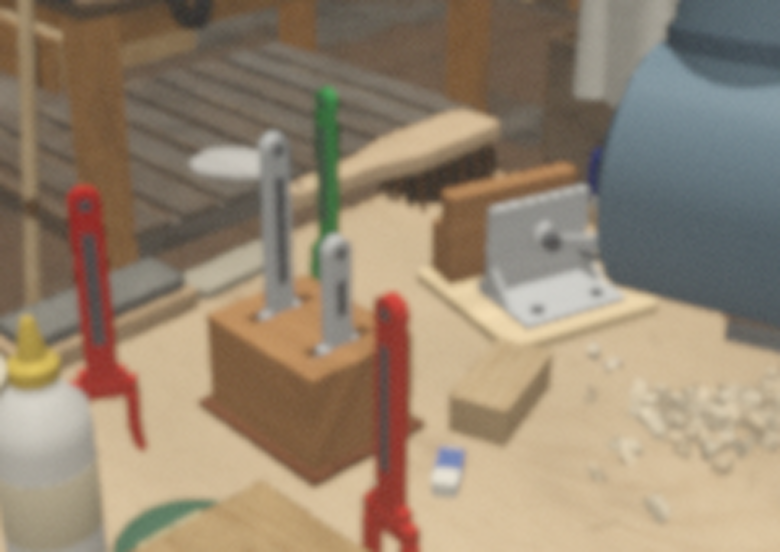

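View pics/tc.png

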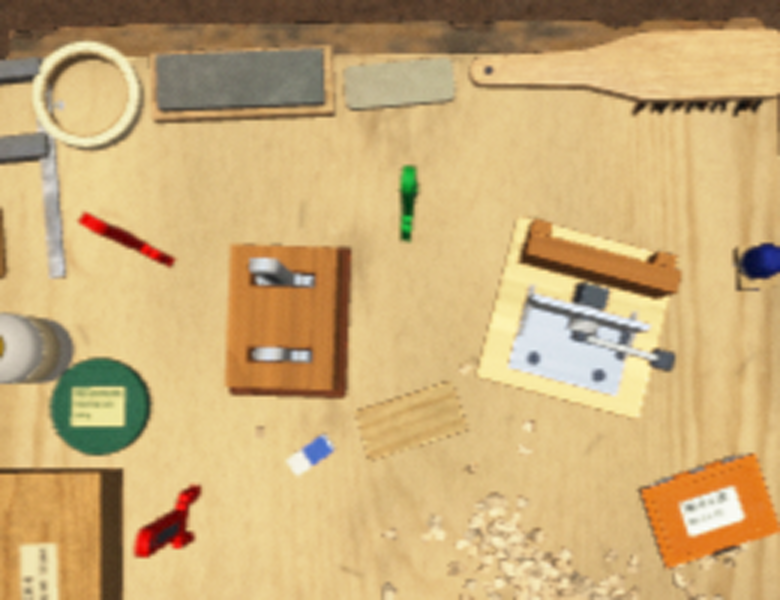

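The scene picture shows four spanner-like things: red at (158,202), red at (254,233), green at (232,169) and a tall steel one in the rack at (215,182). A short steel one stands in the nearer slot at (233,210). The tall steel one in the slot away from the robot fits the description. In the top picture it is at (200,186), and the bracket is at (300,204), with the lever end at (331,219).

Run:
```python
from h import *
s=optics.get_image("scene");t=optics.get_image("top")
def best(l,p,near):
    r=[q["point"] for q in finder.place_of(l,p)]
    r=[q for q in r if np.hypot(*(np.array(q)-near))<15]
    return r[0] if r else None
for l,a,b in [("spanner_grip",(215,182),(200,186)),("short_spanner_grip",(232,216),(202,219)),("rack",(223,259),(205,208)),("bolt_head",(294,197),(308,196)),("bracket",(296,220),(299,204)),("lever_end",(324,205),(328,219)),("offcut",(286,255),(246,238))]:
    a=best(l,s,a);b=best(l,t,b)
    if a is None or b is None: print(l,a,b);continue
    X,e=tri([(s,a),(t,b)]);print(l,np.round(X,4),e)
# top-view crop corners: scale 3, offset (110,100)
f=lambda c:(c[0]/3+110,c[1]/3+100)
for n,c,z in [("rackTL",(231,246),.08),("rackTR",(338,246),.08),("rackBL",(229,388),.08),("rackBR",(334,390),.08),("platL",(530,291),.095),("platR",(648,328),.095),("boardL",(527,258),.095),("boardR",(675,294),.095),("bBL",(478,376),.012),("bBR",(638,416),.012),("bTL",(518,219),.012)]:
    print(n,np.round(onz(t,f(c),z),4))
```

```text
spanner_grip None [201.3, 186.7]
short_spanner_grip [0.4835 0.094  0.1278] [array([0.6, 0.1]), array([-0.4, -0.4])]
rack [ 0.519   0.0921 -0.0017] [array([0.1, 0. ]), array([-0.1, -0.1])]
bolt_head [ 0.5407 -0.172   0.0583] [array([-1.2, -0. ]), array([0.8, 1. ])]
bracket [ 0.5177 -0.1708 -0.013 ] [array([-2.6, -0.1]), array([1.7, 2. ])]
lever_end [ 0.4824 -0.234   0.0425] [array([-1.9,  0. ]), array([1.3, 1.6])]
offcut [ 0.4302 -0.0174  0.003 ] [array([-0.4, -0. ]), array([0.3, 0.3])]
rackTL [0.5797 0.1309 0.08  ]
rackTR [0.5788 0.0406 0.08  ]
rackBL [0.4603 0.1324 0.08  ]
rackBR [0.4578 0.0446 0.08  ]
platL [ 0.5382 -0.1192  0.095 ]
platR [ 0.5066 -0.2161  0.095 ]
boardL [ 0.5656 -0.1172  0.095 ]
boardR [ 0.5345 -0.2391  0.095 ]
bBL [ 0.4682 -0.0793  0.012 ]
bBR [ 0.4314 -0.2211  0.012 ]
bTL [ 0.6089 -0.1172  0.012 ]
```

```bash
python3 -m jog '[0,0,-0.04,0,0,0.1087,1, 0,0,-0.04,0,0,0.1087,1, 0,0,-0.04,0,0,0.1087,1, 0,0,-0.04,0,0,0.1087,1, 0.0142,-0.0377,0,0,0,0,1, 0.0142,-0.0377,0,0,0,0,1, 0.0142,-0.0377,0,0,0,0,1, 0.0142,-0.0377,0,0,0,0,1, 0.0142,-0.0377,0,0,0,0,1, 0.0142,-0.0377,0,0,0,0,1, 0.0142,-0.0377,0,0,0,0,1, 0.0142,-0.0377,0,0,0,0,1]'
```

```text
t: 3.15
eef_pos: [0.3877, -0.2861, 0.3462]
tool_rot: [3.141, -0.001, -0.0]
ft_force: [1.3, -1.0, 0.3]
grip_width: 0.0941
grasp_force: 0.0
```

```bash
python3 -m jog '[0.028,-0.029,0,0,0,0,1, 0.028,-0.029,0,0,0,0,1, 0.028,-0.029,0,0,0,0,1, 0.028,-0.029,0,0,0,0,1, 0,0,0,0,0,0,1, 0,0,0,0,0,0,1]'
python3 - <<'E'
from h import *
import pickle
p=optics.get_image("wrist");cv2.imwrite("pics/w1.png",p["color"]);pickle.dump(p,open("w1.pkl","wb"))
for l in ("bolt_head","bracket","lever_end"):
    for f in (finder.place_of,):
        print(l,[(np.round(r["point"],1).tolist(),round(r["score"],2)) for r in f(l,p)[:3]])
print(np.round(p["extrinsics"],3).tolist())
E
```

```text
t: 3.65
eef_pos: [0.5001, -0.1704, 0.3459]
tool_rot: [3.142, 0.001, 0.004]
ft_force: [-0.3, 0.2, -0.1]
grip_width: 0.0942
grasp_force: 0.0
bolt_head [([255.5, 133.3], 0.74), ([256.1, 130.4], 0.67)]
bracket [([253.6, 135.1], 0.69)]
lever_end [([98.2, 136.6], 0.47)]
[[0.004, 0.96, 0.279, 0.581], [-1.0, 0.004, 0.001, -0.17], [-0.0, -0.279, 0.96, 0.546], [0.0, 0.0, 0.0, 1.0]]
```

View pics/w1.png

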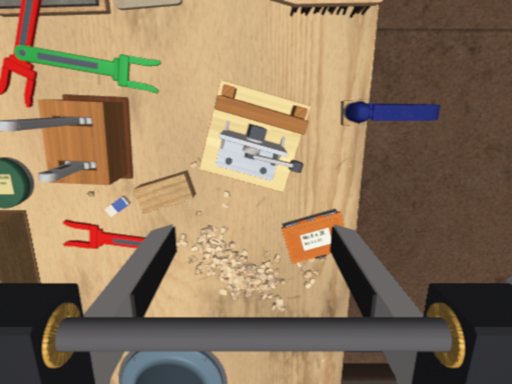

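The wrist view shows the bracket at (255,140), with the bolt head visible in the gap at (257,132). The gap is bounded by the plate top (220–287, row ~130–150) and the board (215–307, row ~95–130). I'll enlarge this to read the edges.

Run:
```python
import cv2
a=cv2.imread("pics/w1.png")[75:195,195:315]
cv2.imwrite("pics/w1c.png",cv2.resize(a,(600,600),interpolation=cv2.INTER_CUBIC))
```

```text
(no output)
```

View pics/w1c.png

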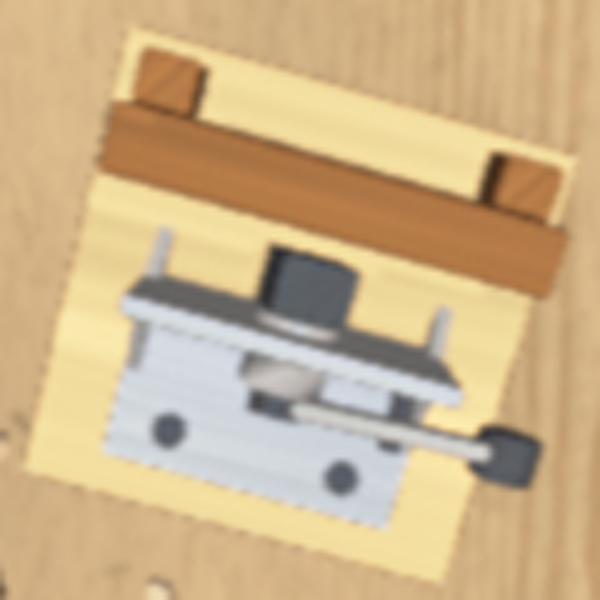

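Run:
```python
from h import *
import pickle
p=pickle.load(open("w1.pkl","rb"))
obs=[((124,314),(-21,50)),((458,404),(-21,-50)),((130,293),(-15,50)),((464,385),(-15,-50)),((115,100),(35,65)),((570,233),(35,-65)),((99,172),(15,65)),((546,299),(15,-65))]
base=[((28,469),(-75,75)),((443,583),(-75,-75)),((578,157),(75,-75)),((132,27),(75,75))]
c=lambda q:((q[0]+.5)/5+195-.5,(q[1]+.5)/5+75-.5)
def X(v,q,z):
    a=np.array(q)/1000;s,k=np.sin(v[2]),np.cos(v[2]);return [v[0]+k*a[0]-s*a[1],v[1]+s*a[0]+k*a[1],z]
f=lambda v:np.concatenate([proj(p,X(v,q,.095))-c(u) for u,q in obs]+[proj(p,X([v[3],v[4],v[2]],q,.012))-c(u) for u,q in base])
r=least_squares(f,[.54,-.17,-.26,.53,-.17]);print(np.round(r.x,4));print(np.round(r.fun.reshape(-1,2),1).tolist())
v=r.x
print("boltpx",[np.round((proj(p,X(v,q,z))-[195,75])*5) for q,z in (((7,12),.074),((7,-12),.074),((-11,0),.074),((0,0),.062))])
t=optics.get_image("top")
f2=lambda c:(c[0]/3+110,c[1]/3+100)
k=[((530,291),(-15,50)),((648,328),(-15,-50)),((527,258),(15,65)),((675,294),(15,-65))]
print("top resid",[np.round(proj(t,X(v,q,.095))-f2(u),1).tolist() for u,q in k])
# all-edge overlay
im=cv2.resize(p["color"][75:195,195:315],(600,600),interpolation=2)
for x0,x1,w in ((-21,-15,50),(15,35,65)):
    P=np.array([[(proj(p,X(v,q,.095))-[194.5,74.5])*5-.5] for q in ((x0,w),(x1,w),(x1,-w),(x0,-w))]).astype(np.int32)
    cv2.polylines(im,[P],True,(0,0,255),1)
P=np.array([[(proj(p,X(v,q,.074))-[194.5,74.5])*5-.5] for q in ((-11,12),(7,12),(7,-12),(-11,-12))]).astype(np.int32);cv2.polylines(im,[P],True,(0,255,0),1)
cv2.imwrite("pics/ov.png",im)
```

```text
[ 0.5366 -0.1751 -0.2667  0.5189 -0.1707]
[[-1.0, -0.0], [0.5, 1.0], [-1.1, 0.0], [0.6, 0.7], [-0.1, -0.6], [0.6, -0.8], [-0.4, -0.2], [0.9, 0.2], [-0.8, 0.8], [0.5, 0.6], [0.7, -0.4], [-0.4, -0.7]]
boltpx [array([275., 245.]), array([355., 268.]), array([299., 317.]), array([308., 276.])]
top resid [[1.5, 1.1], [1.3, -1.0], [-0.4, -1.0], [1.0, 0.2]]
```

View pics/ov.png

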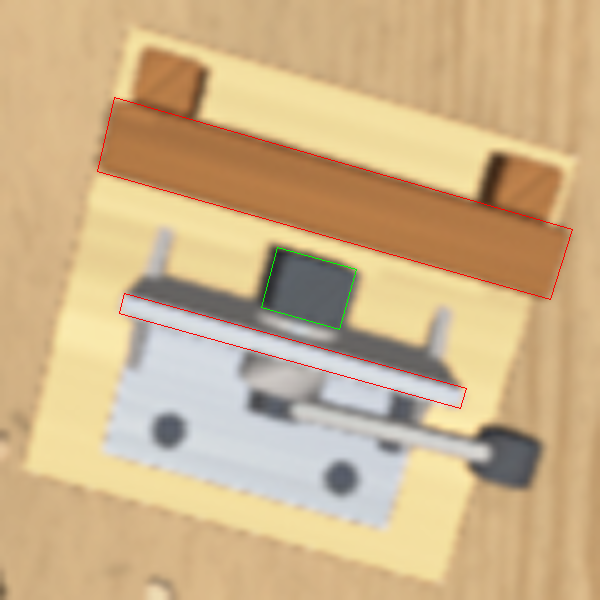

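The overlay fits the plate, board and bolt head, which gives bolt_head at about (0.537, −0.175) with yaw −0.267. Next I'll move over the rack.

```bash
python3 -m jog '[0,-0.037,0,0,0,0,1, 0,-0.037,0,0,0,0,1, 0,-0.037,0,0,0,0,1, 0,-0.037,0,0,0,0,1, 0,-0.037,0,0,0,0,1, 0,-0.037,0,0,0,0,1, 0,-0.037,0,0,0,0,1, 0,0,0,0,0,0,1, 0,0,0,0,0,0,1]'
python3 - <<'E'
from h import *
import pickle
p=optics.get_image("wrist");pickle.dump(p,open("w2.pkl","wb"))
for l in ("spanner_grip","short_spanner_grip","rack"):
    print(l,[(np.round(r["point"],1).tolist(),round(r["score"],2)) for r in finder.place_of(l,p)[:4]])
for X in ([.551,.09,.01],[.551,.09,.215],[.551,.09,.18],[.487,.09,.16]): print(np.round(proj(p,X)))
cv2.imwrite("pics/w2.png",cv2.resize(p["color"][60:260,160:360],(600,600),interpolation=2))
E
```

```text
t: 4.65
eef_pos: [0.4992, 0.0874, 0.3462]
tool_rot: [3.141, -0.0, 0.002]
ft_force: [0.3, -0.4, -0.2]
grip_width: 0.0939
grasp_force: 0.0
spanner_grip [([252.8, 124.4], 0.89), ([297.7, 244.2], 0.79), ([213.4, 54.6], 0.75)]
short_spanner_grip [([253.6, 173.7], 0.74)]
rack [([249.9, 136.7], 0.8), ([252.8, 117.3], 0.38)]
[252. 118.]
[251. 129.]
[251. 126.]
[251. 177.]
```

View pics/w2.png

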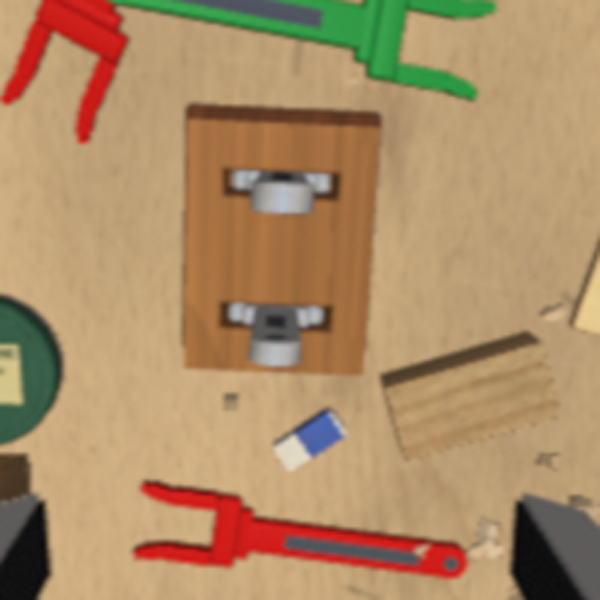

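The crop shows the tall handle end-on in the far slot, at crop (282,190), which is pixel (254,123). The short one is in the near slot at (275,335), its face more foreshortened. The far one is the same tall steel spanner as in the scene picture, so I'll go to that.

Run:
```python
from h import *
import pickle
p=pickle.load(open("w2.pkl","rb"));t=optics.get_image("top");s=optics.get_image("scene")
L=[(p,(252.8,124.4)),(t,(201.3,186.7)),(s,(215,182))]
print(tri(L)); print(tri(L[:2]));print(tri([L[0],L[2]]))
print(onz(p,(252.8,124.4),.18))
f=lambda c:((c[0]+.5)/3+159.5,(c[1]+.5)/3+59.5)
print("top end of handle",onz(p,f((282,178)),.215),onz(p,f((282,211)),.215))
print("slot corners",[np.round(onz(p,f(c),.08),4).tolist() for c in((222,168),(338,171),(337,198),(222,195))])
print("rack corners",[np.round(onz(p,f(c),.08),4).tolist() for c in((188,117),(379,124),(363,374),(183,368))])
```

```text
(array([0.55479121, 0.08470072, 0.18430803]), [array([ 3.2, -1.4]), array([-1. ,  1.2]), array([-0.8, -0. ])])
(array([0.55536571, 0.0853491 , 0.18461175]), [array([ 2.7, -1.9]), array([-1.3,  0.9])])
(array([0.55222768, 0.08689101, 0.1855479 ]), [array([1.3, 1. ]), array([-0.8,  0.1])])
[0.55295147 0.08830296 0.18      ]
top end of handle [0.56083763 0.08741682 0.215     ] [0.54987126 0.08739031 0.215     ]
slot corners [[0.5578, 0.1155, 0.08], [0.5566, 0.0606, 0.08], [0.544, 0.0609, 0.08], [0.5453, 0.1157, 0.08]]
rack corners [[0.581, 0.1311, 0.08], [0.578, 0.0418, 0.08], [0.4572, 0.0462, 0.08], [0.4601, 0.1366, 0.08]]
```

```bash
python3 -m jog '[0.0274,0,0,0,0,0.025,1, 0.0274,0,0,0,0,0,1, 0,0,0.034,0,0,0,1, 0,0,0.034,0,0,0,1, 0,0,0.034,0,0,0,1, 0,0,0.034,0,0,0,1, 0,0,0.035,0,0,0,1, 0,0,0,0,0,0,1, 0,0,0,0,0,0,1]'
python3 -m jog '[0,0,0,0,0,0,-1, 0,0,0,0,0,0,-1, 0,0,0,0,0,0,-1, 0,0,0,0,0,0,-1, 0,0,0,0,0,0,-1, 0,0,0,0,0,0,-1, 0,0,0,0,0,0,-1, 0,0,0,0,0,0,-1]' 55
```

```text
t: 5.7
eef_pos: [0.5531, 0.0857, 0.1737]
tool_rot: [-3.142, 0.004, -0.026]
ft_force: [-0.1, -0.2, 0.9]
grip_width: 0.094
grasp_force: 0.0
t: 6.37
eef_pos: [0.5542, 0.0864, 0.1751]
tool_rot: [-3.142, -0.0, -0.025]
ft_force: [0.5, 0.3, 0.3]
grip_width: 0.044
grasp_force: 0.0
```

```bash
python3 -m jog '[0,0,0,0,0,0,-1, 0,0,0,0,0,0,-1, 0,0,0,0,0,0,-1, 0,0,0,0,0,0,-1, 0,0,0,0,0,0,-1, 0,0,0,0,0,0,-1, 0,0,0,0,0,0,-1, 0,0,0,0,0,0,-1]' 55
```

```text
t: 7.03
eef_pos: [0.5542, 0.0864, 0.175]
tool_rot: [3.142, 0.0, -0.025]
ft_force: [-0.3, -0.1, -0.3]
grip_width: 0.0206
grasp_force: 55.0
```

```bash
python3 -m jog '[0,0,-0.01,0,0,0,-1, 0,0,-0.015,0,0,0,-1, 0,0,-0.015,0,0,0,-1, 0,0,-0.015,0,0,0,-1, 0,0,-0.015,0,0,0,-1, 0,0,-0.015,0,0,0,-1, 0,0,-0.015,0,0,0,-1, 0,0,-0.015,0,0,0,-1, 0,0,-0.015,0,0,0,-1, 0,0,-0.015,0,0,0,-1, 0,0,-0.005,0,0,0,-1, 0,0,0,0,0,0,-1]' 55
python3 - <<'E'
from h import *
import pickle
s=optics.get_image("scene");w=optics.get_image("wrist");t=optics.get_image("top")
pickle.dump((s,w,t,bot.get_obs()),open("held.pkl","wb"))
for n,p in (("s",s),("w",w),("t",t)):
    for l in ("spanner_grip","spanner_jaw","spanner"): print(n,l,[(np.round(r["point"],1).tolist(),round(r["score"],2)) for r in finder.place_of(l,p)[:4]])
e=bot.get_obs()["eef_pos"]
for dz in (.005,-.13): print(np.round(proj(s,e+[0,0,dz])),np.round(proj(w,e+[0,0,dz])))
c=proj(s,e).astype(int);x,y=c[0]-75,c[1]-60
a=cv2.resize(s["color"][y:y+150,x:x+150],(600,600),interpolation=2);cv2.imwrite("pics/h.png",a);print(x,y)
E
```

```text
t: 8.03
eef_pos: [0.5548, 0.0864, 0.327]
tool_rot: [3.142, -0.003, -0.025]
ft_force: [-0.9, -0.0, -2.1]
grip_width: 0.0211
grasp_force: 55.0
s spanner_grip [([312.3, 274.7], 0.84), ([211.9, 116.3], 0.71), ([157.1, 221.3], 0.61), ([174.0, 235.2], 0.59)]
s spanner_jaw [([264.2, 301.9], 0.97), ([211.1, 177.0], 0.72), ([164.8, 257.1], 0.7), ([214.7, 116.8], 0.15)]
s spanner [([212.8, 191.1], 0.84), ([162.9, 267.3], 0.83), ([251.0, 308.7], 0.65)]
w spanner_grip [([299.8, 274.0], 0.91), ([212.6, 34.5], 0.79), ([254.4, 228.1], 0.71), ([211.1, 94.3], 0.62)]
w spanner_jaw [([256.0, 183.5], 0.9), ([299.5, 105.3], 0.81), ([223.2, 267.5], 0.65), ([178.7, 121.6], 0.61)]
w spanner [([251.1, 169.5], 0.92), ([173.4, 137.8], 0.9), ([319.8, 106.4], 0.66), ([314.3, 221.3], 0.41)]
t spanner_grip [([187.6, 129.0], 0.58)]
t spanner_jaw [([231.3, 168.0], 0.65), ([189.1, 270.8], 0.58), ([204.2, 208.2], 0.45)]
t spanner [([247.3, 172.5], 0.49)]
[211. 118.] [254. 227.]
[214. 178.] [254. 179.]
136 60
```

View pics/h.png

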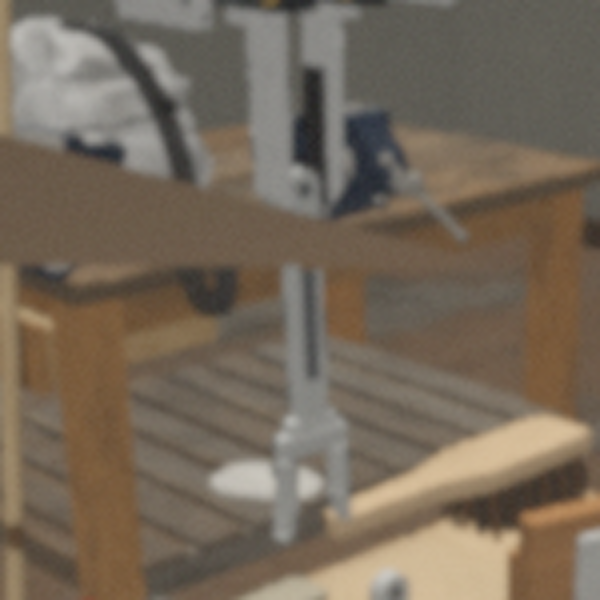

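The spanner is drawn out and hanging in the fingers, with its jaw at crop (310,480), near scene pixel (212,180). Next I'll work out the jaw position relative to the TCP.

Run:
```python
from h import *
import pickle
s,w,t,o=pickle.load(open("held.pkl","rb"));e=np.array(o["eef_pos"]);print(e,o["tool_rot"])
for n,a,b in (("jaw",(211.1,177),(256,183.5)),("org",(212.8,191.1),(251.1,169.5)),("grip",(211.9,116.3),(254.4,228.1))):
    X,r=tri([(s,a),(w,b)]);print(n,np.round(X-e,4),r)
    print("  at planes",{"jaw":-.13,"org":-.165,"grip":.005}[n],np.round(onz(w,b,e[2]+{"jaw":-.13,"org":-.165,"grip":.005}[n])-e,4),np.round(onz(s,a,e[2]+{"jaw":-.13,"org":-.165,"grip":.005}[n])-e,4))
x=200;y=130;cv2.imwrite("pics/wj.png",cv2.resize(w["color"][y:y+120,x:x+120],(600,600),interpolation=2))
```

```text
[0.55364859 0.08640024 0.3237982 ] [-3.14151372e+00  2.09965319e-03 -2.50116067e-02]
jaw [-0.0007  0.0017 -0.1247] [array([ 2.3, -0.5]), array([-4. , -2.8])]
  at planes -0.13 [-0.0052 -0.0025 -0.13  ] [ 0.0107 -0.001  -0.13  ]
org [ 0.0032  0.0023 -0.1615] [array([-0.2,  0. ]), array([0.3, 0.2])]
  at planes -0.165 [ 0.0027  0.0027 -0.165 ] [ 0.009  -0.0029 -0.165 ]
grip [ 0.0009 -0.001   0.0101] [array([-0.3,  0.1]), array([0.9, 0.7])]
  at planes 0.005 [-0.0007 -0.0004  0.005 ] [ 0.0169 -0.015   0.005 ]
```

View pics/wj.png

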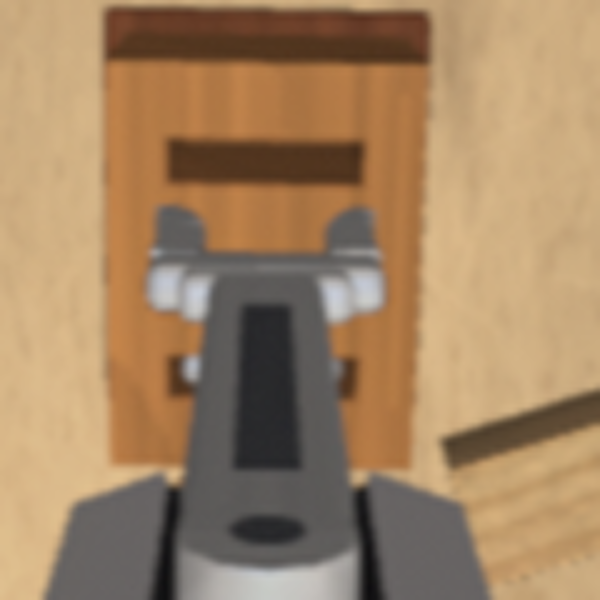

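The wrist crop shows the tips at about (180,207) and (350,207). Their middle (265,207) is pixel (253,171), and the spanner is square to the fingers.

Run:
```python
from h import *
import pickle
s,w,t,o=pickle.load(open("held.pkl","rb"));e=np.array(o["eef_pos"])
f=lambda c:((c[0]+.5)/5+199.5,(c[1]+.5)/5+129.5)
print("jog TCP z was .327, obs",e)
for c,z in (((265,206),-.165),((155,206),-.165),((375,206),-.165),((178,548),.04),((358,548),.04),((268,565),.04)): print(c,np.round(onz(w,f(c),e[2]+z)-e,4))
yaw=-.267;print("goal delta",np.array([.5366,-.1751])-e[:2])
```

```text
jog TCP z was .327, obs [0.55364859 0.08640024 0.3237982 ]
(265, 206) [ 0.0012  0.001  -0.165 ]
(155, 206) [ 0.0018  0.0268 -0.165 ]
(375, 206) [ 0.0005 -0.0247 -0.165 ]
(178, 548) [0.0075 0.0101 0.04  ]
(358, 548) [ 0.007  -0.0097  0.04  ]
(268, 565) [0.0052 0.0003 0.04  ]
goal delta [-0.01704859 -0.26150024]
```

```bash
python3 -m jog '[-0.001,0.0229,0,0,0,0,-1, -0.001,0.033,0,0,0,0,-1, -0.001,0.035,0,0,0,0,-1, -0.001,0.035,0,0,0,0,-1, -0.001,0.035,0,0,0,0,-1, -0.001,0.035,0,0,0,0,-1, -0.001,0.035,0,0,0,0,-1, -0.001,0.0325,0,0,0,0,-1, 0,0,0,0,0,0.121,-1, 0,0,0,0,0,0.121,-1, 0,0,0,0,0,0,-1, 0,0,0,0,0,0,-1, 0,0,0,0,0,0,-1]' 55
python3 - <<'E'
from h import *
o=bot.get_obs();e=np.array(o["eef_pos"]);print(e,o["tool_rot"])
w=optics.get_image("wrist")
yaw=-.267;B=np.array([.5366,-.1751]);ax=np.array([np.cos(yaw),np.sin(yaw)]);ay=np.array([-ax[1],ax[0]])
jaw=e[:2]-.003*ax+.0007*ay
print("jaw rel bolt",(jaw-B)@ax,(jaw-B)@ay)
im=cv2.resize(w["color"][100:220,190:310],(600,600),interpolation=2)
def poly(pts,z,c):
    P=np.array([[(proj(w,[*(B+(x*ax+y*ay)/1000),z])-[189.5,99.5])*5-.5] for x,y in pts]).astype(np.int32);cv2.polylines(im,[P],True,c,1)
poly(((-21,50),(-15,50),(-15,-50),(-21,-50)),.095,(0,0,255));poly(((15,65),(35,65),(35,-65),(15,-65)),.095,(0,0,255));poly(((-11,12),(7,12),(7,-12),(-11,-12)),.074,(0,255,0))
cv2.imwrite("pics/w3.png",im)
E
```

```text
t: 9.72
eef_pos: [0.5397, -0.1764, 0.3251]
tool_rot: [3.142, -0.0, -0.264]
ft_force: [-0.9, -0.2, -1.2]
grip_width: 0.0212
grasp_force: 55.0
[ 0.53967347 -0.17643014  0.32511658] [ 3.14156764e+00 -1.08235516e-04 -2.63974668e-01]
jaw rel bolt 0.0003155109067907861 0.00022789280700036423
```

View pics/w3.png

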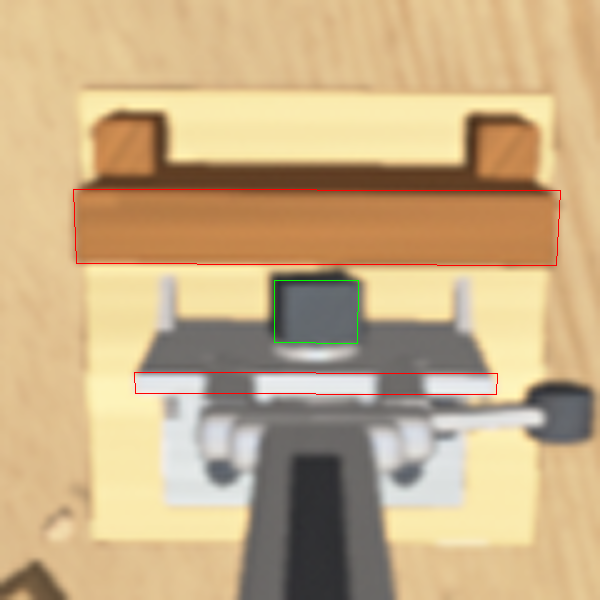

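The overlays match, and the tine middle (316,440) lines up with the bolt middle (316,310). I'll lower it now.

```bash
python3 -m jog '[0,0,0.015,0,0,0,-1, 0,0,0.02,0,0,0,-1, 0,0,0.015,0,0,0,-1, 0,0,0.01,0,0,0,-1, 0,0,0.01,0,0,0,-1, 0,0,0.008,0,0,0,-1, 0,0,0.006,0,0,0,-1, 0,0,0.006,0,0,0,-1, 0,0,0,0,0,0,-1]' 55
```

```text
t: 10.52
eef_pos: [0.5392, -0.1765, 0.234]
tool_rot: [-3.141, 0.001, -0.267]
ft_force: [0.2, 0.3, -2.0]
grip_width: 0.021
grasp_force: 55.0
```

```bash
python3 -m jog '[0,0,0.005,0,0,0,-1, 0,0,0.005,0,0,0,-1, 0,0,0.005,0,0,0,-1, 0,0,0.005,0,0,0,-1, 0,0,0,0,0,0,-1]' 55
```

```text
t: 10.93
eef_pos: [0.539, -0.1766, 0.2137]
tool_rot: [3.142, 0.002, -0.267]
ft_force: [0.3, -0.2, -2.4]
grip_width: 0.0211
grasp_force: 55.0
```

```bash
python3 -m jog '[0,0,0.004,0,0,0,-1, 0,0,0.004,0,0,0,-1, 0,0,0.003,0,0,0,-1, 0,0,0,0,0,0,-1]' 55; python3 -m jog '[0,0,0.003,0,0,0,-1, 0,0,0.003,0,0,0,-1, 0,0,0,0,0,0,-1]' 55
```

```text
t: 11.27
eef_pos: [0.5393, -0.1765, 0.2033]
tool_rot: [-3.141, 0.001, -0.267]
ft_force: [-0.7, -0.2, -2.2]
grip_width: 0.0208
grasp_force: 55.0
t: 11.52
eef_pos: [0.5393, -0.1765, 0.1973]
tool_rot: [-3.141, 0.001, -0.267]
ft_force: [-0.6, -1.0, -2.4]
grip_width: 0.021
grasp_force: 55.0
```

```bash
python3 -m jog '[0,0,0.003,0,0,0,-1, 0,0,0.002,0,0,0,-1, 0,0,0,0,0,0,-1]' 55
python3 - <<'E'
from h import *
s=optics.get_image("scene");t=optics.get_image("top")
print([[(np.round(r["point"],1).tolist(),round(r["score"],2)) for r in finder.place_of("lever_end",p)[:3]] for p in (s,t)])
B=np.array([.5366,-.1751,.062]);c,q=np.cos(-.267),np.sin(-.267)
for a in (0,.1,.24):
    v=-.078*np.array([-q,c])*np.cos(a);z=-.078*np.sin(a)
    X=[*(B[:2]+v-.05*np.array([c,q])),.062+z];print(a,proj(s,X),proj(t,X))
a=cv2.resize(s["color"][150:240,230:350],(800,600),interpolation=2);cv2.imwrite("pics/f.png",a)
E
```

```text
t: 11.77
eef_pos: [0.5397, -0.1767, 0.1931]
tool_rot: [-3.142, -0.0, -0.267]
ft_force: [-0.4, 1.0, -0.2]
grip_width: 0.0209
grasp_force: 55.0
[[([325.2, 200.1], 0.74), ([199.9, 216.1], 0.35)], [([330.1, 218.6], 0.45)]]
0 [325.34002302 199.13849279] [332.15650953 224.94358358]
0.1 [325.000311   201.69731902] [331.39328982 224.90415285]
0.24 [324.16653374 205.31146555] [329.86872739 224.72211655]
```

View pics/f.png

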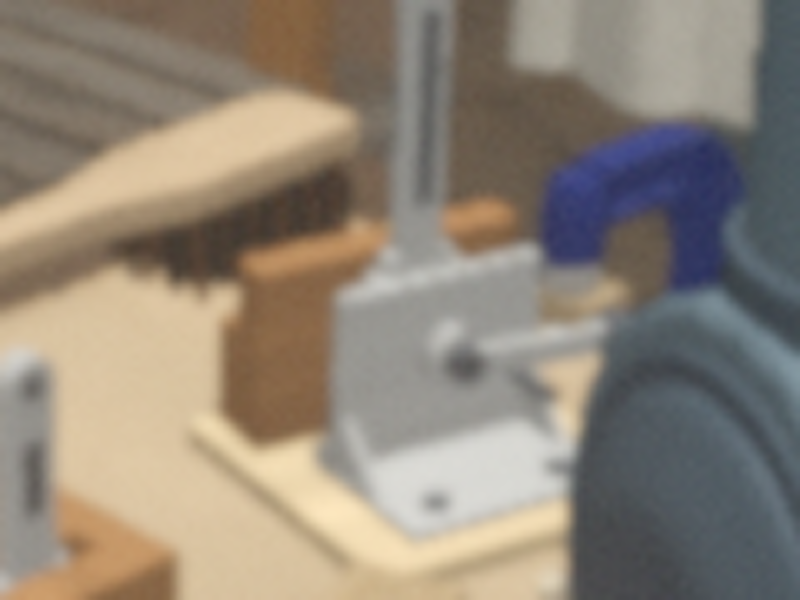

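The jaw is in the gap and the lever has risen. Its end went from row 205 to row 200, which is about 0.05 rad. I'll seat it gently.

```bash
python3 -m jog '[0,0,0.001,0,0,0,-1, 0,0,0.001,0,0,0,-1, 0,0,0,0,0,0,-1, 0,0,0,0,0,0,-1]' 55; python3 -m jog '[0,0,0.001,0,0,0,-1, 0,0,0,0,0,0,-1, 0,0,0,0,0,0,-1]' 55
```

```text
t: 12.3
eef_pos: [0.5403, -0.1771, 0.1923]
tool_rot: [3.141, -0.002, -0.267]
ft_force: [0.5, -0.1, 5.3]
grip_width: 0.021
grasp_force: 55.0
t: 12.55
eef_pos: [0.5409, -0.1773, 0.1923]
tool_rot: [3.141, -0.004, -0.267]
ft_force: [0.2, 0.1, 8.0]
grip_width: 0.0211
grasp_force: 55.0
```

```bash
python3 -m jog '[0,0,0,0,0,0,-1, 0,0,0,0,0,0,-1, 0,0,0,0,0,0,-1]' 55; python3 -c "
from station import bot
print(bot.finish_job())"
```

```text
t: 12.8
eef_pos: [0.5409, -0.1773, 0.1923]
tool_rot: [3.141, -0.004, -0.267]
ft_force: [-0.2, 0.2, 7.6]
grip_width: 0.021
grasp_force: 55.0
the job is handed in; nothing more can be done
None
```

I handed the job in at 12.8 s: the longer spanner is gripped at 55 N and seated on the bolt head at the expected height with about 8 N of upward contact force, and the lever is off its stop at roughly 0.05 rad by the camera; the hand-in returned no verdict.

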